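# Switch on the long hand lamp at the insect-sorting bench

## Task

Switch on the longer of the two hand lamps that lie in cradles in front of the sorting pan: with a fingertip in its thumb well, slide the small switch all the way towards the lamp's head. Leave the switch of the short lamp as it is.

Things in the scene. Friction and masses are not known exactly. Their poses are not given: they have to be found in the camera images.
- long_knob (a point): Centre of the knob's top on the LONG lamp: a fixed grey box-shaped hand lamp 315 x 70 mm, its top 72 mm above the table, with a round black head 80 mm across. In its top lies a thumb well 92 mm long, 42 wide, 10 deep, along the lamp. The knob, 14 x 14 mm, 10 high, stands on its floor at mid-width, top flush with the lamp. Axes: x along the lamp to its head, z up. Moves with the knob.
- long_slide (a joint): Travel of the long lamp's knob in m along x: 0 = off (tail side), 0.028 = on (end stop, head side). Slides against about 2 N of friction and stays where left; starts 0 to 8 mm from off. At off the well is clear for 48 mm behind the knob (tail side) and 30 mm ahead. The head, whose top is 84 mm above the table, begins 101 mm ahead of the knob's off centre.
- short_knob (a point): Centre of the knob's top on the SHORT lamp, not to be moved: same width, height, head diameter, well, knob and axes as the long lamp, but only 164 mm long in all; its head begins 53 mm ahead of the knob's off centre.
- short_slide (a joint): Travel of the short lamp's knob in m: 0 = off, 0.028 = on; starts 0 to 8 mm from off and is to be left as found.

How it is judged:
By the outcome, as a careful person would: the job done as asked, in the order asked, and still so for the second after the job is handed in, with the robot touching nothing.
It also fails if it takes over 35 s, if anything falls off the work surface, if the arm or the gripper's body presses on something with over 40 N, if the wrist force passes 120 N, or if a joint passes its speed limit or range.

## Robot

A 7-joint arm with a two-finger parallel gripper is mounted at the origin on the work surface. World frame = base frame: x ahead of the robot, y to its left, z up, the work surface at z = 0. Lengths are in m, angles in rad, forces in N, time in s.
With the tool pointing down it reaches from about 0.425 to 0.925 m from the base axis. Payload 6.8 kg.
Tool frame: the origin (TCP) lies at the very end of the fingers, on their centre line; the grasp point (between the pads) lies 19 mm behind it (hold_point_z is the distance from the TCP to the grasp point, in m); z points along the fingers, y is the direction in which the jaws open and shut (so a half turn about z gives the same grasp; the last joint's range is limited). The gripper opens to 85 mm and grips with 20 to 120 N. Pads are 22 mm wide; open, the fingers measure 114 mm over their backs; the gripper's body (76 mm by 85 mm) begins 54 mm behind the grasp point. The pads swing forward as they close: fully open they stand 13 mm farther back than shut.
Start: joints at [-1.375, 0.477, 0.022, 1.555, -0.011, 1.109, -0.083], TCP at [0.202, 0.644, 0.231] pointing down, gripper open.
Joint ranges: [-2.96, 2.96], [-0.34, 2.1], [-1.41, 1.46], [0.24, 2.44], [-1.37, 4.51], [0.17, 1.92], [-2.96, 2.96]. Speed limits (rad/s): [2.39, 2.39, 3.14, 3.14, 3.14, 3.14, 3.14].

## Interface

Orientations are given as a unit quaternion [w, x, y, z].
In Python, from station import get_obs, read_camera, calibration, hand_in, regions_of, hold_point_z gives the robot as it stands.
- The arm moves only by the tool send_rows, never from a script. Its argument "motion" is text: rows parted by semicolons, each of 7 numbers parted by spaces: the shift along the world's x, y, z in cm, then the turn, a rotation vector about the world's x, y, z in degrees, then the closure, from 0 (fully open) to 1 (shut). In form: dx dy dz rx ry rz fingers; .... A call has 1 to 20 rows; each row shifts and turns the pose as measured when the row begins; what a row does not reach is not made up. A row lasts 1/12 s, in which the tool goes at most 41.7 mm and 7.16 degrees, less where a joint would pass 70% of its speed; a pose out of reach is approached as far as the arm can. A call is refused whole if a number of a shift passes 4.17 or a number of a turn 7.16, either way. A call with a gripper value outside its range is refused whole. The fingers move at their own pace and stop on an object; "newtons" is the grip in N (left out, the last holds). Time passes only in rows, so rows that do not move let the fingers close. It gives the time, the measured TCP pose, the force and the opening at its end, in the units of the state.
- get_obs(): the state, without advancing time (a new reading comes with each control period).
- read_camera(name): name is "side" or "top" or "wrist"; returns the picture (480x640x3 uint8, red, green, blue); there is no depth.
- calibration(name): a dict with "mtx" (3x3 intrinsics, pixels), "R" (3x3) and "t" (3): a world point X has camera coordinates R X + t; the wrist camera has in their place "hand_eye" (4x4, takes a point from camera to tool coordinates, whose origin is the TCP and whose axes are the flange's). Camera axes: x right, y down, z forward; pixel columns grow to the right and rows downward; lengths in m; the calibration is good to about 2 mm. The wrist camera is an equidistant fisheye: a pixel r from the principal point sees the ray r / f radians off the axis. A picture is of the moment at which its call begins: read the wrist's pose just before it. calibration takes no time and is no camera call.
- hand_in(): hands the job in, once; it reports no verdict.
Trained networks look in the newest picture that a camera, given by its name, has taken for a name from the list of things; names that differ only in an ending like _2 or _b are one class to them, and where a whole thing is asked for, a point or a joint stands for the part that bears it (a point fixed in the world has none). Each returns a list of dicts, best first, with "conf" (0 to 1); they miss things now and then, are a little off and sometimes report something else, mostly with a low value. They report only what shows in the picture. A call takes as long as a camera call.
- regions_of(thing, camera): "region" (480x640 bool, what is visible of it) and "point" ([column, row] in pixels, amid what is visible of it).
The state is a dict: "t": time; "q": joint angles; "joint_vel": joint speeds; "joint_torque": joint torques, N m; "eef_pos": TCP position; "tool_rot": TCP orientation; "contact_force": force on the tool from outside, world axes, zero at the start; "torque": the same for the moment, N m; "gripper_width": opening from 0.0 (shut) to 1.0 (fully open).
Only numpy, scipy, OpenCV 4.12 (cv2) and the standard library are available. Lean on these libraries where they do the work, as an engineer would, in place of code of your own. Each camera call takes 0.05 s, during which the arm holds its last target.

## Working session

There is one attempt and no reset: what is moved stays moved. The work goes in short steps, Python scripts to look and compute and a tool call to move; the robot and the scene stay as the last step left them, time stands still between calls to the robot, and variables do not carry over. Pictures are saved under pics/ and viewed, and the job is handed in when it is done.

Besides the shell and the picture viewer there is one more tool, called as name(argument=value, ...) on one line, values as JSON. send_rows: Moves the arm, as the interface text tells. Its arguments: {"type":"object","properties":{"motion":{"type":"string"},"newtons":{"type":"number"}},"required":["motion"]}

```bash
mkdir -p pics; python3 - <<'E'
from station import *
import cv2
o=get_obs();print(o['t'],o['eef_pos'],o['tool_rot'],o['contact_force'],hold_point_z)
for n in ['top','side','wrist']:
    im=read_camera(n);cv2.imwrite(f'pics/{n}0.png',im[:,:,::-1]);c=calibration(n)
    print(n,{k:__import__('numpy').round(v,4).tolist() if not isinstance(v,str) else v for k,v in c.items()})
    for th in ['long_knob','short_knob']:
        r=regions_of(th,n)
        for d in r[:3]:print(n,th,d['conf'],d['point'],d['region'].sum())
print(get_obs()['t'])
E
```

```text
0.0 [0.20176567 0.64350646 0.23028664] [-5.78581407e-05  1.51304741e-01  9.88486717e-01 -9.39004411e-04] [ 0.59504006  0.09070112 -0.77014227] 0.0187
top {'mtx': [[566.6855, 0.0, 319.7461], [0.0, 566.6855, 227.2357], [0.0, 0.0, 1.0]], 'R': [[-0.0145, -0.9999, 0.0033], [-0.997, 0.0142, -0.0755], [0.0755, -0.0044, -0.9971]], 't': [0.0111, 0.5805, 1.0755]}
top long_knob 0.62 [406.8, 227.7] 58
top short_knob 0.39 [203.6, 242.6] 62
side {'mtx': [[490.2936, 0.0, 325.5105], [0.0, 490.2936, 244.3486], [0.0, 0.0, 1.0]], 'R': [[-0.9886, -0.1504, -0.0057], [-0.1058, 0.7211, -0.6847], [0.1071, -0.6763, -0.7288]], 't': [0.5769, 0.1195, 0.8062]}
wrist {'mtx': [[371.6483, 0.0, 317.4059], [0.0, 371.6483, 243.6032], [0.0, 0.0, 1.0]], 'hand_eye': [[-0.0008, -0.9476, -0.3195, 0.0814], [1.0, -0.0006, -0.0005, 0.0008], [0.0003, -0.3195, 0.9476, -0.1422], [0.0, 0.0, 0.0, 1.0]]}
0.45
```

View pics/top0.png

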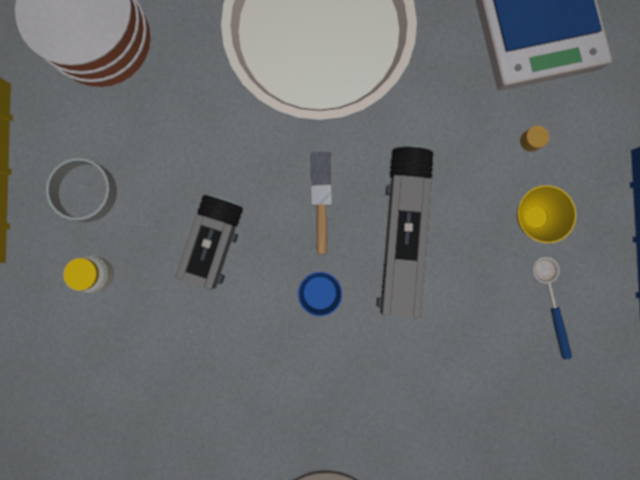

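View pics/side0.png

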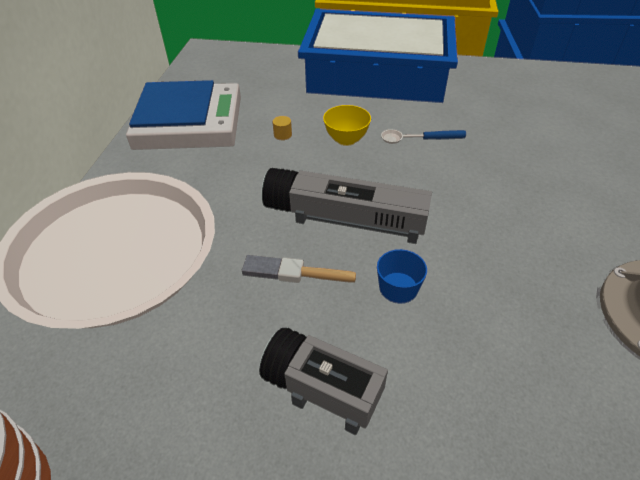

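View pics/wrist0.png

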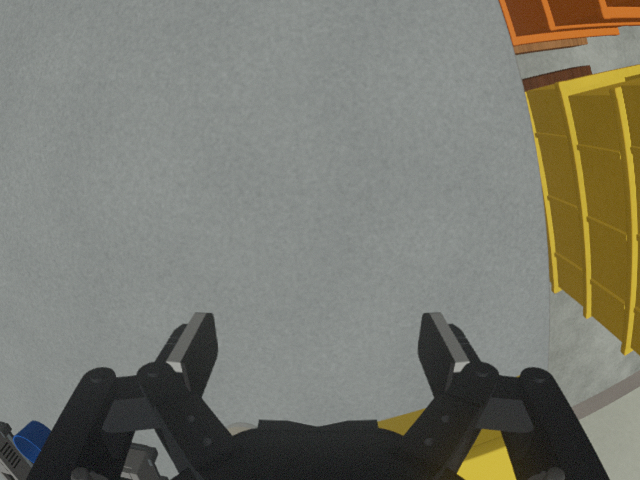

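The top view shows the long lamp at right with its head up and its knob near (408,227). The short lamp is at left, with its knob near (206,243). In the side view the long lamp's knob is near (342,189).

```bash
python3 - <<'E'
import cv2,numpy as np
a=cv2.imread('pics/top0.png')[135:330,360:455];cv2.imwrite('pics/c1.png',cv2.resize(a,None,fx=3,fy=3,interpolation=cv2.INTER_CUBIC))
a=cv2.imread('pics/side0.png')[160:250,255:445];cv2.imwrite('pics/c2.png',cv2.resize(a,None,fx=4,fy=4,interpolation=cv2.INTER_CUBIC))
E
```

```text
(no output)
```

View pics/c1.png

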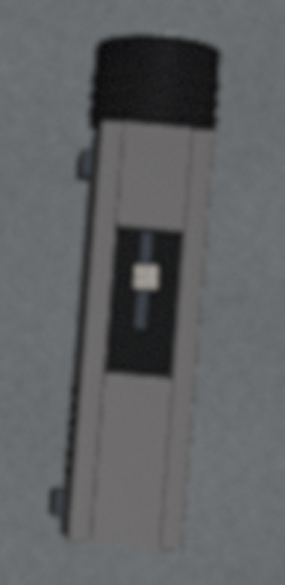

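View pics/c2.png

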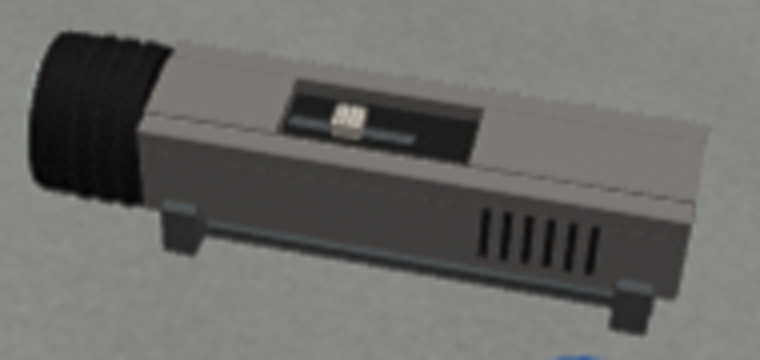

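In the top crop the well's corners are at about (118,227), (183,231), (169,377) and (107,372), with the knob at (146,276). In the side crop the well's corners are (298,80), (484,107), (468,164) and (280,132), with the knob's top at (349,116).

```bash
cat > h.py <<'E'
import numpy as np
from station import *
def ray(c,px,z):
    d=np.linalg.solve(c['mtx'],np.array([px[0],px[1],1.]));C=-c['R'].T@c['t'];d=c['R'].T@d
    return C+d*(z-C[2])/d[2]
E
python3 - <<'E'
from h import *
np.set_printoptions(precision=4,suppress=True)
def go(n,pts,k,f,off):
    c=calibration(n)
    P=[ray(c,((p[0]+.5)/f-.5+off[0],(p[1]+.5)/f-.5+off[1]),.072) for p in pts]
    K=ray(c,((k[0]+.5)/f-.5+off[0],(k[1]+.5)/f-.5+off[1]),.072)
    A,B,C,D=P; print(n,np.array(P)[:,:2].tolist());
    ax=(A+B-C-D)/2;cen=sum(P)/4
    print('axis deg',np.degrees(np.arctan2(ax[1],ax[0])),'len',np.linalg.norm(ax),'wid',np.linalg.norm((A+D-B-C)/2),'cen',cen,'knob',K)
    u=ax/np.linalg.norm(ax);print('knob along rel well cen',(K-cen)@u,'lateral',np.cross(u,K-cen)[2])
go('top',[(118,227),(183,231),(169,377),(107,372)],(146,276),3,(360,135))
go('side',[(280,132),(298,80),(484,107),(468,164)],(349,116),4,(255,160))
c=calibration('top')
# body edges top face
for p in [(101,121),(213,129),(68,535),(183,549)]:print(ray(c,((p[0]+.5)/3-.5+360,(p[1]+.5)/3-.5+135),.072))
E
```

```text
top [[0.6061073305468783, -0.14430752499632205], [0.6030566180552176, -0.1844086671764133], [0.5131677094718438, -0.17329697907423378], [0.5167800538594354, -0.1353129779619226]]
axis deg -6.4012373640441504 len 0.09017025805994884 wid 0.039184454602466945 cen [ 0.5598 -0.1593  0.072 ] knob [ 0.5755 -0.1608  0.072 ]
knob along rel well cen 0.015801840585153 lateral 0.00028301879422002124
side [[0.6064395039584434, -0.1422582049868567], [0.6036539705531068, -0.18105483756834873], [0.5138015850868254, -0.173900137294834], [0.5177785257053978, -0.1325765879362817]]
axis deg -5.387859163181202 len 0.08965277827182232 wid 0.04020253290848056 cen [ 0.5604 -0.1574  0.072 ] knob [ 0.5761 -0.1583  0.072 ]
knob along rel well cen 0.015646393075264425 lateral 0.0006621674768429166
[ 0.6724 -0.1354  0.072 ]
[ 0.6664 -0.2048  0.072 ]
[ 0.418  -0.1091  0.072 ]
[ 0.4085 -0.179   0.072 ]
```

send_rows(motion="1.8 -3.5 0.5 0 0 0.6 1;1.8 -3.5 0.5 0 0 0.6 1;1.8 -3.5 0.5 0 0 0.6 1;1.8 -3.5 0.5 0 0 0.6 1;1.8 -3.5 0.5 0 0 0.6 1;1.8 -3.6 0 0 0 0.6 1;1.8 -3.6 0 0 0 0.6 1;1.8 -3.6 0 0 0 0.6 1;1.8 -3.6 0 0 0 0.6 1;1.8 -3.6 0 0 0 0.6 1;1.6 -3.7 0 0 0 0.6 1;1.6 -3.7 0 0 0 0.6 1;1.6 -3.7 0 0 0 0.6 1;1.6 -3.7 0 0 0 0.6 1;1.6 -3.7 0 0 0 0.6 1", newtons=40)

```text
t: 1.7
eef_pos: [0.4589, 0.0915, 0.2589]
tool_rot: [0.001, 0.061, 0.998, 0.006]
contact_force: [0.4, -0.2, 0.5]
gripper_width: 0.001
```

send_rows(motion="1.1 -3.5 -0.8 0 0 0.2 1;1.1 -3.5 -0.8 0 0 0.2 1;1.1 -3.5 -0.8 0 0 0.2 1;1.1 -3.5 -0.8 0 0 0.2 1;1.1 -3.5 -0.8 0 0 0.2 1;1.1 -3.5 -0.8 0 0 0.2 1;0.9 -2 -1 0 0 0 1;0.5 -1 -1 0 0 0 1;0 0 0 0 0 0 1;0 0 0 0 0 0 1")

```text
t: 2.53
eef_pos: [0.5438, -0.1725, 0.1924]
tool_rot: [0.007, 0.056, 0.998, 0.005]
contact_force: [-0.2, -0.1, -0.6]
gripper_width: -0.001
```

```bash
python3 - <<'E'
from h import *
import cv2
from scipy.spatial.transform import Rotation as Ro
np.set_printoptions(precision=4,suppress=True)
o=get_obs();im=read_camera('wrist');cv2.imwrite('pics/w1.png',im[:,:,::-1])
print(o['t'],o['eef_pos'],o['tool_rot'])
q=o['tool_rot'];R=Ro.from_quat([q[1],q[2],q[3],q[0]]).as_matrix();print(R)
r=regions_of('long_knob','wrist')
for d in r:print(d['conf'],d['point'],d['region'].sum())
np.savez('w1.npz',p=o['eef_pos'],R=R)
E
```

```text
2.5333 [ 0.5438 -0.1725  0.1924] [0.0068 0.0558 0.9984 0.0048]
[[-0.9937  0.1113  0.0141]
 [ 0.1114  0.9937  0.0087]
 [-0.013   0.0103 -0.9999]]
0.68 [337.5, 268.4] 356
```

View pics/w1.png

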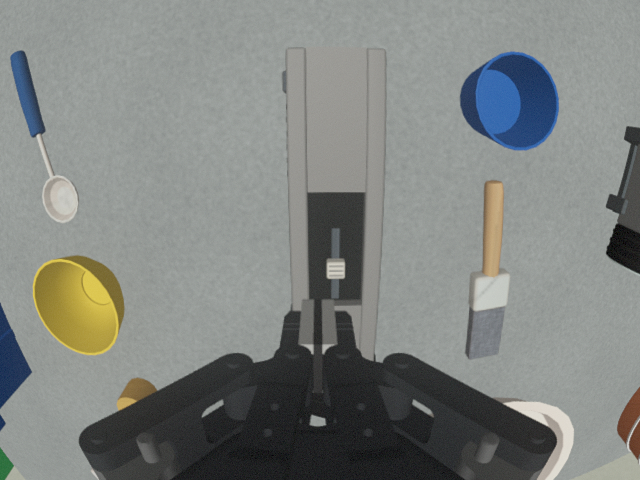

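The wrist view looks from above with the tail up. The well's tail corners are at about (308,192) and (366,193), and its head right corner is near (361,302). The knob's top is near (336,268), and the shut fingers are at (318,300).

```bash
cat >> h.py <<'E'
def wray(p,R,px,z):
    c=calibration('wrist');m=c['mtx'];H=c['hand_eye']
    d=np.array([px[0]-m[0,2],px[1]-m[1,2]]);r=np.hypot(*d);th=r/m[0,0]
    v=np.array([*(np.sin(th)*d/r),np.cos(th)]);v=R@H[:3,:3]@v;C=R@H[:3,3]+p
    return C+v*(z-C[2])/v[2]
E
python3 - <<'E'
from h import *
np.set_printoptions(precision=4,suppress=True)
d=np.load('w1.npz')
for px in [(308,192),(366,193),(361,302),(336,268),(287,48),(385,49)]:print(px,wray(d['p'],d['R'],px,.072))
E
```

```text
(308, 192) [ 0.5131 -0.1741  0.072 ]
(366, 193) [ 0.5184 -0.1327  0.072 ]
(361, 302) [ 0.6061 -0.1427  0.072 ]
(336, 268) [ 0.5741 -0.1599  0.072 ]
(287, 48) [ 0.4094 -0.1766  0.072 ]
(385, 49) [ 0.4163 -0.1094  0.072 ]
```

send_rows(motion="-0.2 1.6 0 -0.5 0.8 0.6 1;0 0 0 0 0 0 1;0 0 -3 0 0 0 1;0 0 -3 0 0 0 1;0 0 -2 0 0 0 1;0 0 -1 0 0 0 1;0 0 0 0 0 0 1;0 0 0 0 0 0 1")

```text
t: 3.3
eef_pos: [0.5459, -0.1448, 0.107]
tool_rot: [0.007, 0.042, 0.999, 0.003]
contact_force: [0.0, 0.1, 0.5]
gripper_width: -0.0
```

```bash
python3 - <<'E'
from h import *
import cv2
o=get_obs();im=read_camera('side');im2=read_camera('wrist')
print(o['t'],o['eef_pos'],o['tool_rot'],o['contact_force'])
a=cv2.resize(im[100:260,235:455],(440*1,320));cv2.imwrite('pics/s2.png',np.vstack([a,cv2.resize(im2[100:460,:][:, 100:540],(440,280))[:280]])[:,:,::-1])
E
```

```text
3.3 [ 0.54588925 -0.14480049  0.10695983] [0.0066984  0.04172535 0.99910187 0.00309467] [0.04786968 0.0603202  0.54103958]
```

View pics/s2.png

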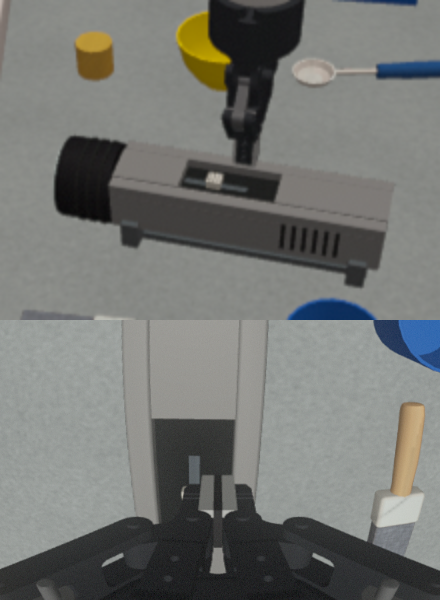

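send_rows(motion="-0.4 -1.1 0 -0.3 0.8 -1.0 1;0 0 0 0 0 0 1;0 0 0 0 0 0 1;0 0 0 0 0 0 1")

```text
t: 3.73
eef_pos: [0.5443, -0.1586, 0.1116]
tool_rot: [0.003, 0.052, 0.999, -0.001]
contact_force: [0.2, 0.2, -0.3]
gripper_width: 0.002
```

send_rows(motion="-0.3 0.2 0 0 0 0 1;0 0 -1 0 0 0 1;0 0 -1 0 0 0 1;0 0 -0.7 0 0 0 1;0 0 0 0 0 0 1;0 0 0 0 0 0 1")

```text
t: 4.23
eef_pos: [0.5408, -0.1561, 0.0817]
tool_rot: [0.003, 0.052, 0.999, -0.0]
contact_force: [0.3, 0.6, 0.1]
gripper_width: 0.001
```

send_rows(motion="0 0 -0.7 0 0 0 1;0 0 -0.5 0 0 0 1;0 0 0 0 0 0 1;0 0 0 0 0 0 1")

```text
t: 4.57
eef_pos: [0.5405, -0.156, 0.0677]
tool_rot: [0.003, 0.052, 0.999, -0.0]
contact_force: [-0.1, 0.5, 0.4]
gripper_width: -0.001
```

```bash
python3 - <<'E'
from h import *
import cv2
o=get_obs();im=read_camera('side')
print(o['t'],o['eef_pos'],o['tool_rot'],o['contact_force'])
a=cv2.resize(im[100:260,235:455],None,fx=3,fy=3,interpolation=cv2.INTER_CUBIC);cv2.imwrite('pics/s3.png',a[:,:,::-1])
E
```

```text
4.5667 [ 0.54050733 -0.15601519  0.06769753] [ 2.61482723e-03  5.18780278e-02  9.98649898e-01 -4.61800687e-04] [-0.06184053  0.5070872   0.38291615]
```

View pics/s3.png

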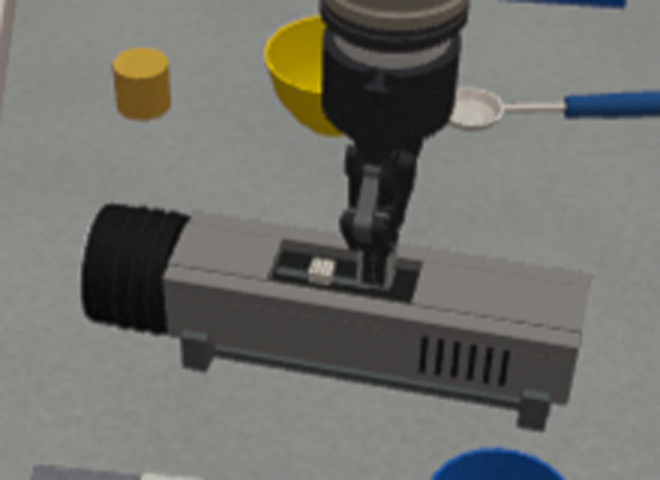

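The finger is in the well behind the knob with no contact force. Next I push towards the head.

send_rows(motion="0.5 -0.05 0 0 0 0 1;0.5 -0.05 0 0 0 0 1;0.5 -0.05 0 0 0 0 1;0.5 -0.05 0 0 0 0 1;0.4 -0.04 0 0 0 0 1;0.3 -0.03 0 0 0 0 1")

```text
t: 5.12
eef_pos: [0.569, -0.1591, 0.0682]
tool_rot: [0.002, 0.052, 0.999, -0.0]
contact_force: [-2.7, 0.4, 1.4]
gripper_width: -0.004
```

send_rows(motion="0.3 -0.03 0 0 0 0 1;0.3 -0.03 0 0 0 0 1;0.2 -0.02 0 0 0 0 1;0.2 -0.02 0 0 0 0 1")

```text
t: 5.45
eef_pos: [0.5797, -0.1601, 0.0683]
tool_rot: [0.001, 0.052, 0.999, -0.0]
contact_force: [-6.9, 0.6, 4.5]
gripper_width: 0.001
```

send_rows(motion="0.3 -0.03 0 0 0 0 1;0.3 -0.03 0 0 0 0 1")

```text
t: 5.62
eef_pos: [0.5797, -0.1602, 0.0674]
tool_rot: [-0.005, 0.053, 0.999, 0.001]
contact_force: [-11.0, 1.2, 8.7]
gripper_width: 0.001
```

The force rises while the position holds at the expected end stop (predicted x 0.579, measured 0.5797). I back off and lift.

send_rows(motion="-0.6 0.06 0.1 0 0 0 1;-0.6 0.06 0.1 0 0 0 1;0 0 0 0 0 0 1;0 0 1.5 0 0 0 1;0 0 3 0 0 0 1;0 0 3 0 0 0 1;-2 0 3 0 0 0 1;-2 0 2 0 0 0 1;-2 0 0 0 0 0 1;0 0 0 0 0 0 1;0 0 0 0 0 0 1")

```text
t: 6.53
eef_pos: [0.5097, -0.1587, 0.2013]
tool_rot: [0.002, 0.052, 0.999, 0.001]
contact_force: [0.1, -0.3, 0.3]
gripper_width: 0.002
```

```bash
python3 - <<'E'
from h import *
import cv2
from scipy.spatial.transform import Rotation as Ro
np.set_printoptions(precision=4,suppress=True)
o=get_obs();w=read_camera('wrist')
q=o['tool_rot'];R=Ro.from_quat([q[1],q[2],q[3],q[0]]).as_matrix();np.savez('w4.npz',p=o['eef_pos'],R=R)
for d in regions_of('long_knob','wrist')[:2]:print(d['conf'],d['point'],wray(o['eef_pos'],R,d['point'],.072))
im=read_camera('side');t=read_camera('top')
print(o['t'],o['eef_pos'],o['contact_force'])
a=cv2.resize(im[100:260,235:455],(660,480),interpolation=cv2.INTER_CUBIC);cv2.imwrite('pics/s4.png',a[:,:,::-1])
cv2.imwrite('pics/w4.png',w[:,:,::-1])
b=cv2.imread('pics/top0.png')[185:300,165:250];cv2.imwrite('pics/t4.png',cv2.resize(np.hstack([b,t[185:300,165:250,::-1]]),None,fx=4,fy=4))
E
```

```text
6.5333 [ 0.5097 -0.1587  0.2013] [ 0.11   -0.2826  0.2555]
```

View pics/s4.png

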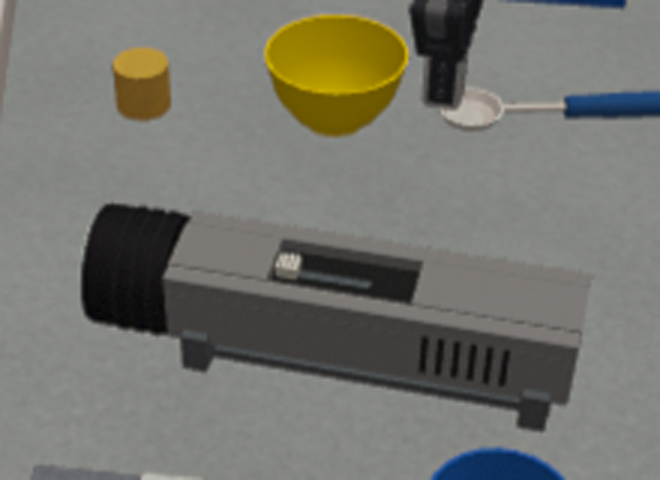

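View pics/w4.png

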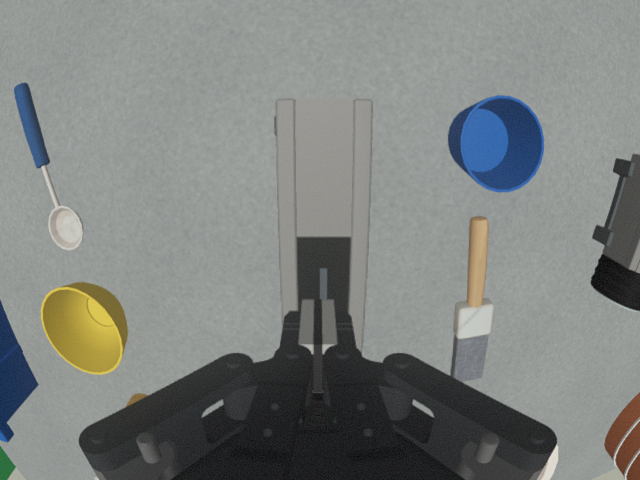

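View pics/t4.png

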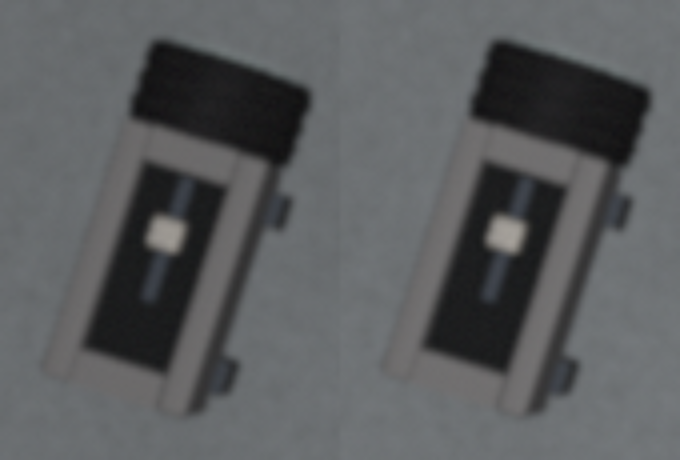

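The knob now sits at the head end of its slot, near (288,262) in the side crop. The short lamp's knob looks the same before and after. One measurement of the travel, then I hand in.

```bash
python3 - <<'E'
from h import *
c=calibration('side')
f=lambda x,y:ray(c,((x+.5)/3-.5+235,(y+.5)/3-.5+100),.072)[:2]
a=f(288,260);b=f(322,266);u=np.array([.9949,-.1011]);cen=np.array([.5604,-.1574])
print('now rel cen',(a-cen)@u,'before',(b-cen)@u,'-> travel',(a-cen)@u-.009)
hand_in()
E
```

```text
now rel cen 0.03773468984125302 before 0.015628254193421495 -> travel 0.02873468984125302
the job is handed in; nothing more can be done
```

The long lamp is switched on. I put the closed fingertip in its thumb well behind the knob, slid the knob to the head-side stop, then backed off and lifted clear. The job was handed in about 7 s into the 35 s allowed.

- **End stop:** the finger stopped at x = 0.5797 m, against a predicted 0.579 m. Pushing further only raised the force, to about 11 N along x and 9 N upward, with no more movement.
- **Knob position:** the side picture puts the knob's travel at about 28.7 mm, where full on is 28 mm. The extra is within the measuring error.
- **Short lamp:** its knob looks the same in the top view before and after. I compared it by eye only.
- **Robot at hand-in:** it was clear of everything, with contact force near zero.
- **Checks that failed:** the trained network missed the long knob in the last wrist picture, where the fingers hid it. It also missed both knobs in the first side and wrist pictures, so I read the side-view positions from the images myself.

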